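# Aim the work light at the radio's open back

### The arm

A 7-joint arm with a two-finger parallel gripper is mounted at the origin on the work surface. World frame = base frame: x ahead of the robot, y to its left, z up, the work surface at z = 0. Lengths are in m, angles in rad, forces in N, time in s.
With the tool pointing down it reaches from about 0.4 to 0.85 m from the base axis. Payload 10.4 kg.
Tool frame: the origin (TCP) lies between the finger pads; the fingertips stand ahead of it and the grasp point (between the pads) lies 6 mm ahead of it (finger_overhang is the z of the fingertips in the tool frame, in m); z points along the fingers, y is the direction in which the jaws open and shut (so a half turn about z gives the same grasp; the last joint's range is limited). The gripper opens to 85 mm and grips with 20 to 120 N. Pads are 22 mm wide; open, the fingers measure 114 mm over their backs; the gripper's body (76 mm by 85 mm) begins 54 mm behind the grasp point. The pads swing forward as they close: fully open they stand 13 mm farther back than shut.
Start: joints at [1.273, 0.332, -0.065, 1.46, 0.022, 1.35, -0.088], TCP at [0.17, -0.602, 0.256] pointing down, gripper open.
Joint ranges: [-2.6, 2.6], [-0.5, 2.12], [-1.47, 1.34], [0.16, 2.42], [-1.27, 4.41], [0.06, 2.06], [-2.6, 2.6]. Speed limits (rad/s): [2.22, 2.22, 2.79, 2.79, 3.14, 3.14, 3.14].

### API

Orientations are given as a unit quaternion [x, y, z, w].
In Python, from workcell import * gives the robot as it stands.
- The arm moves only by the shell command python3 -m creep 'ROWS' [FORCE]. ROWS is JSON, a list of rows, each a list of 7 numbers: the turn, a rotation vector about the tool's x, y, z in rad, then the shift along the tool's x, y, z in mm, then the closure in counts, from 0 (fully open) to 255 (shut). In form: [[wx, wy, wz, dx, dy, dz, claw], ...]. A call has 1 to 8 rows; each row shifts and turns the commanded pose from where the row before left it, along the tool's axes as they then stand; what a row does not reach is not made up. A row lasts 1/10 s, in which the tool goes at most 50 mm and 8.59 degrees, less where a joint would pass 70% of its speed; a pose out of reach is approached as far as the arm can. A call is refused whole if a number of a shift passes 50 or a number of a turn 0.15, either way. A call with a gripper value outside its range is refused whole. The fingers move at their own pace and stop on an object; FORCE is the grip in N (left out, the last holds). Time passes only in rows, so rows that do not move let the fingers close. It gives the time, the measured TCP pose, the force and the opening at its end, in the units of the state.
- get_obs(): the state, without advancing time (a new reading comes with each control period).
- camera(name): name is "side" or "top" or "wrist"; returns (picture, depth): 400x640x3 uint8, blue, green, red; 400x640 float32, m along the optical axis (not along the pixel's ray), 0 where there is no reading.
- camera_model(name): a dict with "camera_matrix" (3x3 intrinsics, pixels), "R" (3x3) and "t" (3): a world point X has camera coordinates R X + t; the wrist camera has in their place "mount" (4x4, takes a point from camera to tool coordinates, whose origin is the TCP and whose axes are the flange's). Camera axes: x right, y down, z forward; pixel columns grow to the right and rows downward; lengths in m; the calibration is good to about 2 mm. A picture is of the moment at which its call begins: read the wrist's pose just before it. camera_model takes no time and is no camera call.
- hand_in(): hands the job in, once; it reports no verdict.
The state is a dict: "clock": time; "joint_pos": joint angles; "joint_velocities": joint speeds; "tau": joint torques, N m; "position": TCP position; "ee_rot": TCP orientation; "ft_force": force on the tool from outside, world axes, zero at the start; "torque": the same for the moment, N m; "grip_width": opening from 0.0 (shut) to 1.0 (fully open).
Only numpy, scipy, OpenCV 4.12 (cv2) and the standard library are available. Lean on these libraries where they do the work, as an engineer would, in place of code of your own. Each camera call takes 0.05 s, during which the arm holds its last target.

### The job

Swivel and tip the LED work light so that it shines straight at the middle of the open battery compartment in the back of the cream radio. Move only the light: leave the radio and everything else on the bench where it lies.

Things in the scene. Friction and masses are not known exactly. Their poses are not given: they have to be found in the camera images.
- lamp_axis (a point): LED work light: flat grey head (128 wide, 80 high, 18 mm thick, white light face in front, black ribs behind) in a U-shaped aluminium bracket on a post; round foot 124 mm across, fixed to the bench. Point where the vertical swivel and level tilt axes cross, mid-head, 200 mm above the bench. Frame turns with the bracket: -x is the lamp's horizontal heading, y the tilt axis, z up.
- lamp_face (a point): Middle of the white light face, 11 mm ahead of lamp_axis. Frame swivels and tilts with the head: the light's centre line leaves the face along this frame's -x (produced backwards it always passes through lamp_axis); y is along the face's width, z along its height. For a perfect aim radio_well has y = z = 0 in this frame.
- lamp_fin (a point): Middle of the upper edge of the thin plate standing up from the top of the lamp head (70 mm wide, 6 mm thick, rising 32 mm above the head), 72 mm above lamp_axis when the head is upright; moves with the head. Pushing the fin forward tips the light down, pushing it back tips it up.
- knob_a (a point): Middle of one of two black clamp knobs at the ends of the bracket: cylinders 36 mm in diameter, 45 mm long, lying along the tilt axis from 75 to 120 mm out from the swivel axis (centre 97.5), on the bracket's +y side. They are fixed to the bracket: pushed sideways they swivel the light; they do not turn on their own.
- knob_b (a point): The same for the other clamp knob, on the bracket's -y side.
- lamp_swivel (a joint): Swivel of the bracket on its post, rad, positive anticlockwise from above, stops at -1.7 and 1.7. At 0 the light heads along the foot's -x, roughly towards the robot. Stiff: turns under about 0.2 N m (2 N at a knob) and stays where it is left.
- lamp_tilt (a joint): Tilt of the head, rad: 0 looks level, positive looks down by that angle, negative up; stops at -0.6 and 1.1. Stiff: turns under about 0.1 N m (2 N at the fin) and stays where it is left.
- radio_well (a point): Middle of the open battery compartment (77 by 120 mm), 50 mm above the bench, in the back of the cream radio. The radio (180 by 115 mm, 55 high, loose) lies on its front to one side of the light and nearer the robot; its open flap leans up, to 130 mm above the bench, at the compartment edge nearest the robot. z up, -x towards the flap, y along the radio's length.
- meter: Green multimeter lying on its back, 90 by 170 mm, 54 mm high with its dial; lies on the other side of the light from the radio. Bystander; origin under its middle.
- wrench: Steel wrench 160 mm long lying crosswise on the bench between light and robot. Bystander.
- cup: Blue pencil cup, 80 mm across, 100 mm high (160 mm with pencils). Bystander; origin under its middle.
- rack: Aluminium tweezer rack, 70 by 200 mm, 132 mm high with the tweezers. Bystander; origin under its middle.
- driver: Screwdriver 180 mm long lying on the bench. Bystander.
- tray: Low grey parts tray, 120 by 180 mm, 30 mm high, beyond the light. Bystander; origin under its middle.
- tin: Steel tin, 70 mm across, 60 mm high. Bystander; origin under its middle.
Things that resemble listed ones, but are neither listed nor needed, are in the scene too. Leave any green look-alike of the part that bears radio_well alone.

How it is judged:
At the end, for the whole second after the job is handed in: The light's centre line (from the middle of its face, square to the face) passes within 35 mm sideways and 35 mm up or down (across the beam) of the middle of the radio's open compartment, with the compartment in front of the light, and the light is at rest (y of radio_well in the frame of lamp_face between -0.035 and 0.035 m and z of radio_well in the frame of lamp_face between -0.035 and 0.035 m and x of radio_well in the frame of lamp_face below -0.1 m and velocity of joint lamp_swivel between -0.05 and 0.05 rad/s and velocity of joint lamp_tilt between -0.05 and 0.05 rad/s); the robot touches nothing.
It fails at once if the radio is shifted more than 12 mm (distance of radio_well from where it was at the start of the episode above 0.012 m).
It fails at once if the multimeter, wrench, pencil cup, tweezer rack, screwdriver, parts tray or tin is shifted more than 15 mm (distance of any of meter, wrench, cup, rack, driver, tray, tin from where it was at the start of the episode above 0.015 m).
It also fails if it takes over 48 s, if anything falls off the work surface, if the arm or the gripper's body presses on something with over 40 N, if the wrist force passes 120 N, or if a joint passes its speed limit or range.

## Working session

There is one attempt and no reset: what is moved stays moved. The work goes in short steps, Python scripts to look and compute and a shell command to move; the robot and the scene stay as the last step left them, time stands still between calls to the robot, and variables do not carry over. Pictures are saved under pics/ and viewed, and the job is handed in when it is done.

```bash
ls; mkdir -p pics
python3 - <<'E'
from workcell import *
import cv2,numpy as np
o=get_obs(); print({k:np.round(v,3).tolist() for k,v in o.items()})
for n in ["side","top"]:
    p,d=camera(n); cv2.imwrite(f"pics/{n}0.png",p); np.save(f"pics/{n}0.npy",d)
    m=camera_model(n); print(n,{k:np.round(v,4).tolist() for k,v in m.items()})
m=camera_model("wrist"); print({k:np.round(v,4).tolist() for k,v in m.items()})
E
```

```text
pics
{'clock': 0.0, 'joint_pos': [1.273, 0.333, -0.065, 1.461, 0.022, 1.35, -0.089], 'joint_velocities': [-0.001, -0.001, 0.0, 0.002, -0.001, 0.0, -0.001], 'tau': [0.001, -62.544, 0.05, -39.161, 0.016, 0.01, -0.0], 'position': [0.17, -0.601, 0.256], 'ee_rot': [0.991, 0.137, -0.0, -0.001], 'ft_force': [-1.325, -0.363, -0.785], 'torque': [-0.053, -0.016, 0.019], 'grip_width': 1.0}
side {'camera_matrix': [[505.723, 0.0, 309.5641], [0.0, 505.723, 198.4858], [0.0, 0.0, 1.0]], 'R': [[-0.9267, -0.3758, 0.0097], [-0.2815, 0.6766, -0.6805], [0.2492, -0.6333, -0.7327]], 't': [0.4529, 0.2373, 1.2881]}
top {'camera_matrix': [[440.6825, 0.0, 319.6075], [0.0, 440.6825, 204.6453], [0.0, 0.0, 1.0]], 'R': [[0.0109, -0.9999, -0.009], [-0.9943, -0.0099, -0.1058], [0.1057, 0.0101, -0.9943]], 't': [0.0204, 0.4984, 1.5265]}
{'camera_matrix': [[354.6705, 0.0, 317.1322], [0.0, 354.6705, 202.5442], [0.0, 0.0, 1.0]], 'mount': [[-0.0004, -0.9624, -0.2715, 0.0691], [1.0, -0.0003, -0.0005, -0.0003], [0.0004, -0.2715, 0.9624, -0.116], [0.0, 0.0, 0.0, 1.0]]}
```

View pics/side0.png

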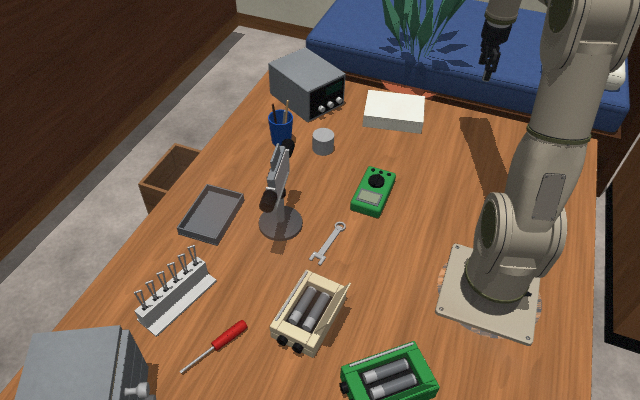

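View pics/top0.png

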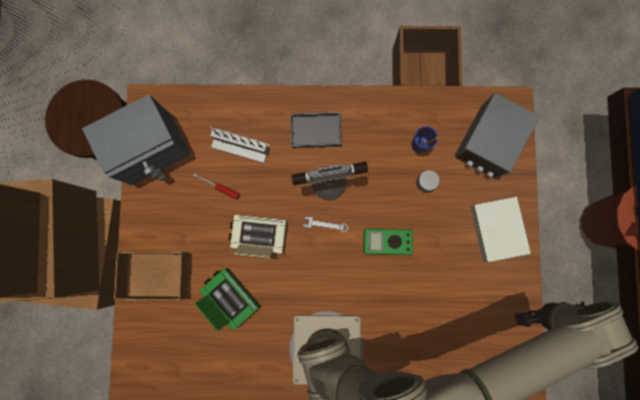

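The side view shows the lamp near (280,190), the radio at (310,310) with its open compartment, and the green look-alike at (390,370). In the top view the lamp is at (330,175), the cream radio at (258,234) and the meter at (388,241). Next I'll zoom in on the lamp and radio.

```bash
cat > h.py <<'E'
import numpy as np,cv2
from workcell import *
def ray(n,u,v):
    m=camera_model(n);K=np.array(m["camera_matrix"]);R=np.array(m["R"]);t=np.array(m["t"])
    d=R.T@np.linalg.solve(K,[u,v,1.]);return -R.T@t,d
def onz(n,u,v,z):
    c,d=ray(n,u,v);return c+d*(z-c[2])/d[2]
def tri(a,b):
    (c1,d1),(c2,d2)=ray("side",*a),ray("top",*b)
    s=np.linalg.lstsq(np.c_[d1,-d2],c2-c1,rcond=None)[0]
    p,q=c1+s[0]*d1,c2+s[1]*d2
    return (p+q)/2,np.linalg.norm(p-q)
def cloud(n,d):
    m=camera_model(n);K=np.array(m["camera_matrix"]);R=np.array(m["R"]);t=np.array(m["t"])
    v,u=np.mgrid[0:400,0:640];r=np.stack([(u-K[0,2])/K[0,0],(v-K[1,2])/K[1,1],np.ones_like(u)],-1)*d[...,None]
    return (r-t)@R
def crop(img,u0,v0,w,h,s,name):
    cv2.imwrite(name,cv2.resize(img[v0:v0+h,u0:u0+w],None,fx=s,fy=s,interpolation=cv2.INTER_CUBIC))
E
python3 - <<'E'
from h import *
t=cv2.imread("pics/top0.png");s=cv2.imread("pics/side0.png")
a=cv2.resize(t[140:220,280:380],None,fx=5,fy=5,interpolation=2);b=cv2.resize(t[200:270,215:300],None,fx=5,fy=5,interpolation=2)
cv2.imwrite("pics/tl.png",a);cv2.imwrite("pics/tr.png",b)
crop(s,240,130,80,115,5,"pics/sl.png");crop(s,260,255,100,110,5,"pics/sr.png")
for n in ["top","side"]:
    d=np.load(f"pics/{n}0.npy");P=cloud(n,d)
    print(n,(d>0).mean())
    for (u,v) in ([(330,173),(303,178),(360,167),(258,234),(330,190)] if n=="top" else [(280,185),(268,200),(288,145),(310,310)]): print(u,v,P[v,u].round(3))
E
```

```text
top 0.99608203125
330 173 [ 0.575 -0.007  0.23 ]
303 178 [0.561 0.076 0.213]
360 167 [ 0.597 -0.101  0.215]
258 234 [0.392 0.24  0.029]
330 190 [ 0.552 -0.011  0.019]
side 0.99605078125
280 185 [0.563 0.021 0.187]
268 200 [0.555 0.104 0.217]
288 145 [ 0.592 -0.096  0.216]
310 310 [0.391 0.239 0.033]
```

View pics/tl.png

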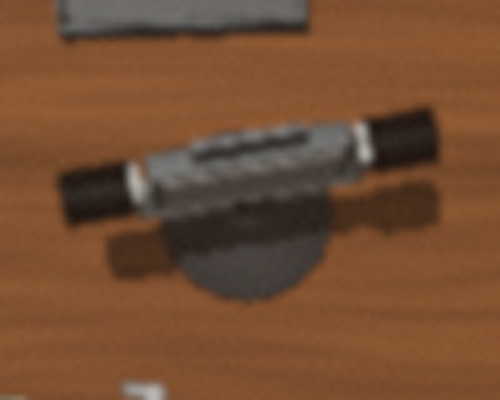

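View pics/tr.png

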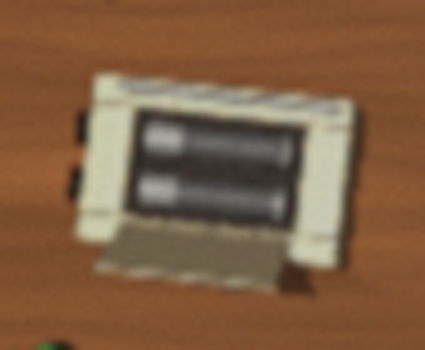

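View pics/sl.png

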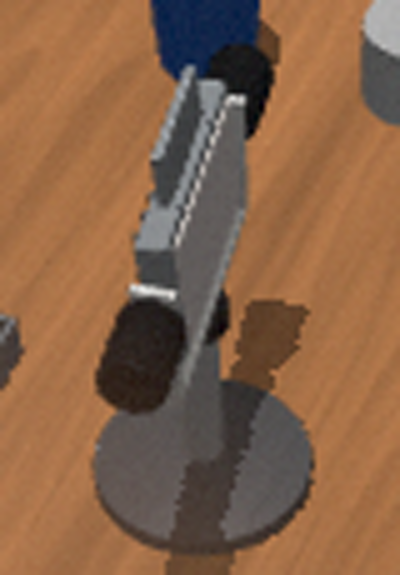

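View pics/sr.png

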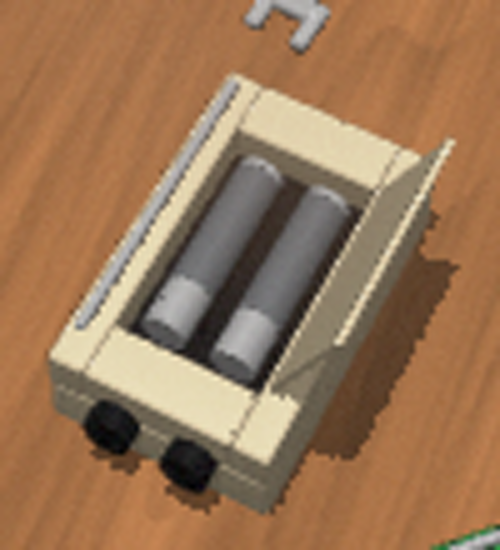

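Run:
```python
from h import *
tc=[(135,105),(305,125),(292,232),(122,215)]
sc=[(120,325),(245,130),(380,190),(265,385)]
tp=np.array([onz("top",u/5+215,v/5+200,.055) for u,v in tc]);sp=np.array([onz("side",u/5+260,v/5+255,.055) for u,v in sc])
print(tp.round(3),tp.mean(0));print(sp.round(3),sp.mean(0))
for a,b in zip(tc,sc): print("tri",tri((b[0]/5+260,b[1]/5+255),(a[0]/5+215,a[1]/5+200)))
d=np.load("pics/side0.npy");P=cloud("side",d)
# face polygon in crop sl.png
poly=np.array([(180,260),(235,115),(238,205),(195,340)])/5+[240,130]
m=np.zeros((400,640),np.uint8);cv2.fillPoly(m,[poly.astype(int)],1)
X=P[(m>0)&(P[...,2]>.12)];c=np.median(X,0);X=X[np.linalg.norm(X-c,axis=1)<.1]
for _ in range(4):
    c=X.mean(0);n=np.linalg.svd(X-c)[2][2];r=(X-c)@n;X=X[abs(r)<max(.004,2*r.std())]
n*=-np.sign(n[0]);print("face n",n,len(X),r.std(),"c",c,"heading",np.degrees(np.arctan2(n[1],n[0])),"down tilt",np.degrees(np.arcsin(-n[2])))
# head/knob points from both clouds
for nm in ["side","top"]:
    Q=cloud(nm,np.load(f"pics/{nm}0.npy"));im=cv2.imread(f"pics/{nm}0.png").max(-1)
    s=(Q[...,2]>.12)&(Q[...,2]<.3)&(abs(Q[...,0]-.575)<.12)&(abs(Q[...,1])<.16)
    Y=Q[s];ii=im[s];print(nm,len(Y),Y.min(0),Y.max(0))
    k=Y[ii<60];
    for sg in (1,-1):
        kk=k[k[:,1]*sg>.06];print(" knob",sg,len(kk),kk.mean(0),kk.min(0),kk.max(0))
    f=Y[Y[:,2]>.25];print(" fin",len(f),f.mean(0),f.min(0),f.max(0))
    b=Q[(Q[...,2]>.01)&(Q[...,2]<.03)&(np.hypot(Q[...,0]-.565,Q[...,1])<.09)];print(" foot",b.min(0),b.max(0))
    fl=Q[(Q[...,2]>.1)&(np.hypot(Q[...,0]-.38,Q[...,1]-.24)<.13)];print(" flap",fl.min(0) if len(fl) else 0,fl.max(0) if len(fl) else 0)
```

```text
[[0.436 0.293 0.055]
 [0.423 0.175 0.055]
 [0.35  0.182 0.055]
 [0.36  0.299 0.055]] [0.3921127  0.23719603 0.055     ]
[[0.432 0.298 0.055]
 [0.419 0.178 0.055]
 [0.346 0.185 0.055]
 [0.359 0.301 0.055]] [0.3888061  0.24047095 0.055     ]
tri (array([0.43531727, 0.29398419, 0.04570332]), np.float64(0.002116045922462301))
tri (array([0.42169969, 0.17491468, 0.04997736]), np.float64(0.0035299253645854284))
tri (array([0.34810714, 0.18229478, 0.05074315]), np.float64(0.0032069642142161796))
tri (array([0.359686  , 0.299735  , 0.05201203]), np.float64(0.0007272259902370394))
face n [-0.98051306 -0.19479073  0.02550917] 247 0.0014028614794545282 c [ 0.56943007 -0.00703604  0.19085824] heading -168.76379706688064 down tilt -1.4617264978842175
side 1370 [ 0.54159309 -0.12306512  0.12368461] [0.61790546 0.12018835 0.27623388]
 knob 1 287 [0.55740064 0.10033888 0.20995227] [0.54159309 0.06507264 0.18339857] [0.57789868 0.12018835 0.22269841]
 knob -1 137 [ 0.59189771 -0.09936564  0.21277644] [ 0.57611615 -0.12306512  0.19138333] [ 0.61790546 -0.06490574  0.23323571]
 fin 126 [0.58268914 0.00264981 0.26511367] [ 0.57461544 -0.03729735  0.25015202] [0.59385422 0.03554164 0.27623388]
 foot [ 0.51810671 -0.06452338  0.01005695] [0.64085844 0.06049513 0.02985905]
 flap [0.3125677  0.19129732 0.10015482] [0.33864317 0.30802834 0.13218457]
top 956 [ 0.54296897 -0.12414387  0.12664943] [0.61916109 0.11428464 0.27676244]
 knob 1 127 [0.56009406 0.08990134 0.21387821] [0.54296897 0.06723751 0.20178778] [0.57791174 0.11088254 0.22259293]
 knob -1 122 [ 0.59570256 -0.10092014  0.21367333] [ 0.57880397 -0.12068765  0.19027721] [ 0.61403748 -0.06502045  0.2233436 ]
 fin 83 [ 0.58475013 -0.00383582  0.26645372] [ 0.57644252 -0.03711791  0.25014166] [0.59565269 0.02932105 0.27676244]
 foot [ 0.51986049 -0.06420145  0.01001762] [0.63938585 0.05383866 0.02965786]
 flap [0.31421304 0.18664534 0.10015986] [0.33926824 0.30381648 0.13322704]
```

```bash
python3 -c "
import workcell;print([ (k,getattr(workcell,k)) for k in dir(workcell) if not k.startswith('_') and isinstance(getattr(workcell,k),(int,float,dict,list,str))])"
python3 -m creep '[[0,0,0,0,0,-50,0],[0,0,0,0,0,-50,0],[0,0,0,0,0,-15,0],[0,0,0,0,0,0,0]]'
```

```text
[('finger_overhang', 0.025)]
clock: 0.5
position: [0.1699, -0.6022, 0.3743]
ee_rot: [0.991, 0.137, 0.0, 0.002]
ft_force: [0.0, -0.1, 0.2]
grip_width: 0.995
```

```bash
cat > plan.py <<'E'
from h import *
from scipy.spatial.transform import Rotation as Ro
def plan(target,azy,n):
    o=get_obs();R=Ro.from_quat(o["ee_rot"]);p=np.array(o["position"])
    x=R.as_matrix()[:,0];a=np.arctan2(x[1],x[0]);af=np.radians(azy+90);da=((af-a+np.pi)%(2*np.pi)-np.pi)
    print("pos",p.round(4),"a",np.degrees(a),"turn tool z total",-da,"axis z",R.as_matrix()[:,2].round(3))
    step=(np.array(target)-p)/n
    for i in range(n):
        ai=a+da*i/n;c,s=np.cos(ai),np.sin(ai)
        v=step*1000;print([0,0,round(-da/n,3),round(c*v[0]+s*v[1],1),round(s*v[0]-c*v[1],1),round(-v[2],1),0])
E
python3 -c "
from plan import *
plan([.583,-.003,.374],11.2,16)"
```

```text
pos [ 0.1699 -0.6022  0.3743] a 15.741230357991796 turn tool z total -1.491536904956419 axis z [ 0.002 -0.004 -1.   ]
[0, 0, np.float64(-0.093), np.float64(35.0), np.float64(-29.0), np.float64(0.0), 0]
[0, 0, np.float64(-0.093), np.float64(37.6), np.float64(-25.7), np.float64(0.0), 0]
[0, 0, np.float64(-0.093), np.float64(39.8), np.float64(-22.0), np.float64(0.0), 0]
[0, 0, np.float64(-0.093), np.float64(41.7), np.float64(-18.2), np.float64(0.0), 0]
[0, 0, np.float64(-0.093), np.float64(43.2), np.float64(-14.3), np.float64(0.0), 0]
[0, 0, np.float64(-0.093), np.float64(44.3), np.float64(-10.2), np.float64(0.0), 0]
[0, 0, np.float64(-0.093), np.float64(45.1), np.float64(-6.0), np.float64(0.0), 0]
[0, 0, np.float64(-0.093), np.float64(45.5), np.float64(-1.8), np.float64(0.0), 0]
[0, 0, np.float64(-0.093), np.float64(45.4), np.float64(2.4), np.float64(0.0), 0]
[0, 0, np.float64(-0.093), np.float64(45.0), np.float64(6.6), np.float64(0.0), 0]
[0, 0, np.float64(-0.093), np.float64(44.2), np.float64(10.8), np.float64(0.0), 0]
[0, 0, np.float64(-0.093), np.float64(43.0), np.float64(14.9), np.float64(0.0), 0]
[0, 0, np.float64(-0.093), np.float64(41.4), np.float64(18.8), np.float64(0.0), 0]
[0, 0, np.float64(-0.093), np.float64(39.5), np.float64(22.6), np.float64(0.0), 0]
[0, 0, np.float64(-0.093), np.float64(37.2), np.float64(26.2), np.float64(0.0), 0]
[0, 0, np.float64(-0.093), np.float64(34.6), np.float64(29.5), np.float64(0.0), 0]
```

```bash
python3 -m creep '[[0,0,-0.093,35,-29,0,0],[0,0,-0.093,38,-26,0,0],[0,0,-0.093,40,-22,0,0],[0,0,-0.093,42,-18,0,0],[0,0,-0.093,43,-14,0,0],[0,0,-0.093,44,-10,0,0],[0,0,-0.093,45,-6,0,0],[0,0,-0.093,45,-2,0,0]]'; python3 -c "
from plan import *
plan([.583,-.003,.374],11.2,9)"
```

```text
clock: 1.3
position: [0.3771, -0.3008, 0.3697]
ee_rot: [0.872, 0.489, -0.0, -0.001]
ft_force: [1.3, 0.4, 0.1]
grip_width: 0.998
pos [ 0.3771 -0.3008  0.3697] a 58.59197541269741 turn tool z total -0.7436503168191284 axis z [-0.002  0.001 -1.   ]
[0, 0, np.float64(-0.083), np.float64(40.2), np.float64(2.3), np.float64(-0.5), 0]
[0, 0, np.float64(-0.083), np.float64(39.8), np.float64(5.6), np.float64(-0.5), 0]
[0, 0, np.float64(-0.083), np.float64(39.2), np.float64(8.9), np.float64(-0.5), 0]
[0, 0, np.float64(-0.083), np.float64(38.4), np.float64(12.1), np.float64(-0.5), 0]
[0, 0, np.float64(-0.083), np.float64(37.2), np.float64(15.2), np.float64(-0.5), 0]
[0, 0, np.float64(-0.083), np.float64(35.9), np.float64(18.2), np.float64(-0.5), 0]
[0, 0, np.float64(-0.083), np.float64(34.2), np.float64(21.1), np.float64(-0.5), 0]
[0, 0, np.float64(-0.083), np.float64(32.4), np.float64(23.9), np.float64(-0.5), 0]
[0, 0, np.float64(-0.083), np.float64(30.3), np.float64(26.5), np.float64(-0.5), 0]
```

```bash
python3 -m creep '[[0,0,-0.083,40,2,0,0],[0,0,-0.083,40,6,0,0],[0,0,-0.083,39,9,0,0],[0,0,-0.083,38,12,-1,0],[0,0,-0.083,37,15,-1,0],[0,0,-0.083,36,18,-1,0],[0,0,-0.083,34,21,-1,0],[0,0,-0.083,32,24,-1,0]]';python3 -m creep '[[0,0,-0.08,29,25,0,0],[0,0,0,0,0,0,0],[0,0,0,0,0,0,0]]'
python3 - <<'E'
from plan import *
plan([.583,-.003,.374],11.2,1)
o=get_obs();print(np.round(o["joint_pos"],2))
p,d=camera("wrist");cv2.imwrite("pics/w1.png",p);np.save("pics/w1.npy",d)
M=camera_model("wrist")
T=np.eye(4);T[:3,:3]=Ro.from_quat(o["ee_rot"]).as_matrix();T[:3,3]=o["position"]
K=M["camera_matrix"];v,u=np.mgrid[0:400,0:640];r=np.stack([(u-K[0][2])/K[0][0],(v-K[1][2])/K[1][1],np.ones_like(u)],-1)*d[...,None]
W=T@np.array(M["mount"]);Q=r@W[:3,:3].T+W[:3,3]
f=Q[(d>0)&(Q[...,2]>.255)&(Q[...,2]<.3)&(np.hypot(Q[...,0]-.58,Q[...,1])<.06)]
print(len(f),f.min(0),f.max(0),f.mean(0))
if len(f)>5: 
    f=f[f[:,2]>.265];w=np.linalg.svd(f[:,:2]-f[:,:2].mean(0),full_matrices=False)[2][0];print(w,np.degrees(np.arctan2(w[1],w[0])),np.ptp(f[:,:2]@w),f.mean(0))
E
```

```text
clock: 2.1
position: [0.5603, -0.0384, 0.3747]
ee_rot: [0.665, 0.747, -0.001, -0.001]
ft_force: [0.9, -0.7, -0.5]
grip_width: 0.999
clock: 2.4
position: [0.5814, -0.0073, 0.3744]
ee_rot: [0.635, 0.772, -0.001, -0.001]
ft_force: [0.1, 1.1, -0.2]
grip_width: 1.002
pos [ 0.5814 -0.0073  0.3744] a 101.1036477468451 turn tool z total -0.0016816640592685062 axis z [-0.003  0.001 -1.   ]
[0, 0, np.float64(-0.002), np.float64(4.0), np.float64(2.4), np.float64(0.4), 0]
[ 0.51  0.28 -0.72  1.35  0.18  1.59  0.  ]
1175 [ 0.57772966 -0.03537881  0.2550109 ] [0.59685166 0.03339822 0.27184091] [0.58685379 0.00073516 0.26851517]
[-0.18433747  0.98286301] 100.62250766406717 0.06912168806599653 [0.58732424 0.00059498 0.26982763]
```

View pics/w1.png

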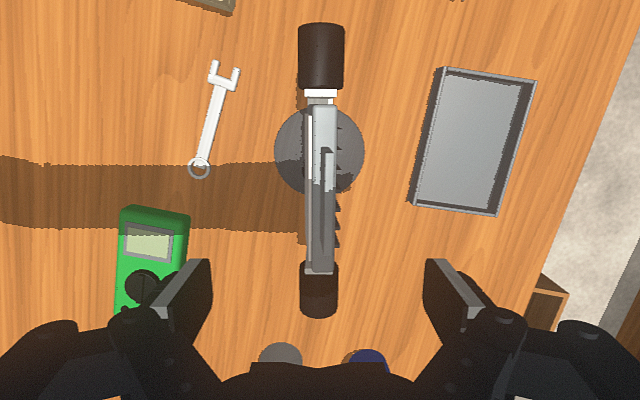

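The wrist view shows the fin at about (327,185), running between the knobs, with the open jaws square to it. I'll centre the gripper on it, descend and grip.

```bash
python3 -m creep '[[0,0,0,5,5,0,0],[0,0,0,0,0,35,0],[0,0,0,0,0,35,60],[0,0,0,0,0,33,120],[0,0,0,0,0,0,150],[0,0,0,0,0,0,150],[0,0,0,0,0,0,150]]' 30
python3 - <<'E'
from h import *
p,d=camera("wrist");cv2.imwrite("pics/w2.png",p)
E
```

```text
clock: 3.15
position: [0.5864, -0.0023, 0.2756]
ee_rot: [0.636, 0.771, 0.001, 0.001]
ft_force: [0.2, 0.5, -0.5]
grip_width: 0.409
```

View pics/w2.png

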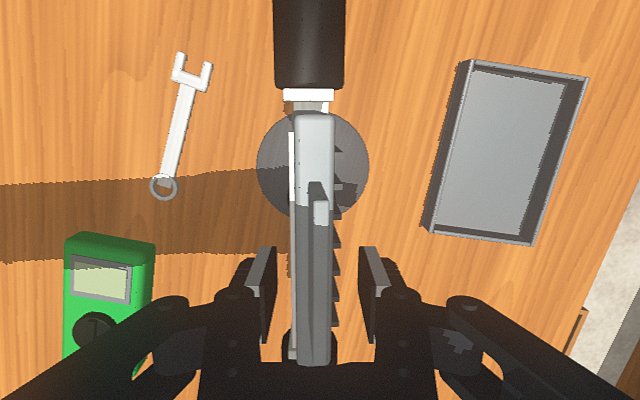

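The fin lies midway between the pads (columns 275 to 360). Closing the jaws now.

```bash
python3 -m creep '[[0,0,0,0,0,0,200],[0,0,0,0,0,0,230],[0,0,0,0,0,0,255],[0,0,0,0,0,0,255],[0,0,0,0,0,0,255]]' 30
```

```text
clock: 3.7
position: [0.5851, -0.0024, 0.2743]
ee_rot: [0.636, 0.772, -0.001, -0.0]
ft_force: [-5.6, -1.0, 7.3]
grip_width: 0.071
```

```bash
python3 -m creep '[[0,0,0.1,-0.5,0,0,255],[0,0,0.14,-0.7,0,0,255],[0,0,0.14,-0.7,0,0,255],[0,0,0.14,-0.7,0,0,255]]';  python3 -m creep '[[0,0,0.14,-0.7,0,0,255],[0,0,0.14,-0.7,0,0,255],[0,0,0.14,-0.7,0,0,255],[0,0,0.14,-0.7,0,0,255],[0,0,0.016,0,0,0,255],[0,0,0,0,0,0,255],[0,0,0,0,0,0,255]]'
python3 - <<'E'
from plan import *
plan([.583,-.003,.374],11.2,1)
print(get_obs()["joint_pos"])
p,d=camera("wrist");cv2.imwrite("pics/w3.png",p)
p,d=camera("top");crop(p,240,120,150,130,5,"pics/t3.png")
E
```

```text
clock: 4.1
position: [0.585, -0.004, 0.2743]
ee_rot: [0.814, 0.58, -0.0, -0.0]
ft_force: [-5.9, 2.0, 7.3]
grip_width: 0.068
clock: 4.8
position: [0.5838, -0.0054, 0.2743]
ee_rot: [0.945, 0.328, 0.0, -0.001]
ft_force: [-4.1, 4.2, 5.9]
grip_width: 0.07
pos [ 0.5838 -0.0054  0.2743] a 38.29718758496208 turn tool z total -1.097861185406778 axis z [-0.     0.002 -1.   ]
[0, 0, np.float64(-1.098), np.float64(0.9), np.float64(-2.4), np.float64(-99.7), 0]
[ 0.39794872  0.28287546 -0.56652483  1.52358998  0.15138352  1.37961089
 -1.08172984]
```

View pics/w3.png

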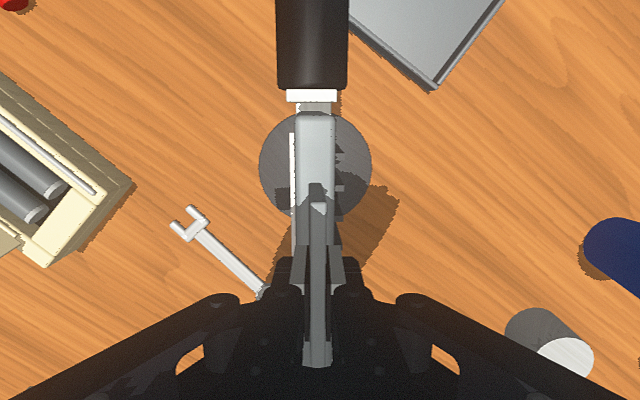

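View pics/t3.png

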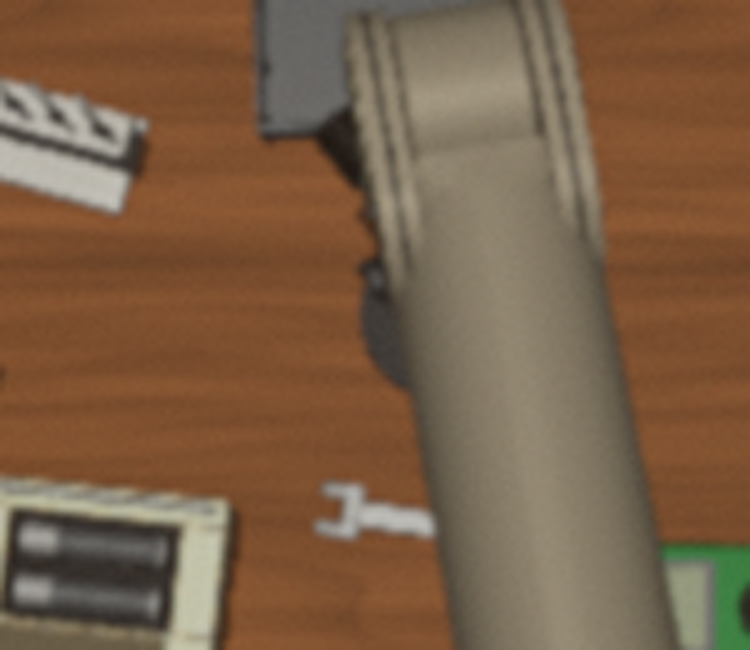

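The grip held and the head turned with the tool; in the wrist view the radio is now on the heading side. Now I'll tilt the head.

```bash
python3 -m creep '[[-0.06,0,0,0,-4.5,0,255],[-0.06,0,0,0,-4.5,0,255],[-0.06,0,0,0,-4.5,0,255],[0,0,0,0,0,0,255]]';  python3 -m creep '[[-0.08,0,0,0,-6,0,255],[-0.08,0,0,0,-6,0,255],[-0.08,0,0,0,-6,0,255],[-0.06,0,0,0,-4.5,0,255],[0,0,0,0,0,0,255],[0,0,0,0,0,0,255]]'
python3 - <<'E'
from h import *
from scipy.spatial.transform import Rotation as Ro
o=get_obs();print(Ro.from_quat(o["ee_rot"]).as_matrix().round(3),np.round(o["joint_pos"],2))
p,d=camera("side");cv2.imwrite("pics/s4.png",p);np.save("pics/s4.npy",d)
crop(p,220,100,160,110,5,"pics/s4c.png")
E
```

```text
clock: 5.3
position: [0.5745, 0.0066, 0.2733]
ee_rot: [0.94, 0.328, 0.03, 0.085]
ft_force: [-4.3, 4.9, 4.7]
grip_width: 0.063
clock: 5.9
position: [0.5616, 0.023, 0.2665]
ee_rot: [0.918, 0.319, 0.078, 0.224]
ft_force: [-9.1, 7.5, 6.9]
grip_width: 0.062
[[ 0.784  0.551  0.286]
 [ 0.621 -0.696 -0.361]
 [ 0.001  0.461 -0.888]] [ 0.21  0.09 -0.62  1.82  0.56  1.17 -1.5 ]
```

View pics/s4.png

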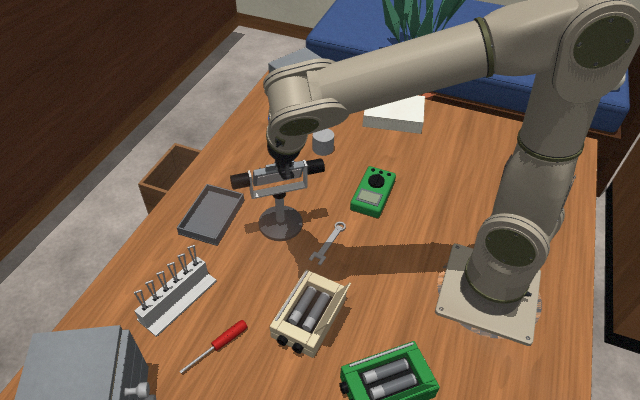

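The side view shows the light facing the radio and tipped down, with the bracket at (280,180). Release and back off along the tool axis.

```bash
python3 -m creep '[[0,0,0,0,0,0,220],[0,0,0,0,0,0,190],[0,0,0,0,0,0,150],[0,0,0,0,0,0,150],[0,0,0,0,0,-20,150],[0,0,0,0,0,-35,150],[0,0,0,0,0,-45,100],[0,0,0,0,0,0,50]]';python3 -m creep '[[0,0,0,0,0,-50,0],[0,0,0,0,30,-40,0],[0,0,0,0,50,0,0],[0,0,0,0,50,0,0],[0,0,0,0,50,0,0],[0,0,0,0,40,0,0],[0,0,0,0,0,0,0]]'
python3 - <<'E'
from h import *
for n in ["side","top","wrist"]:
    p,d=camera(n);cv2.imwrite(f"pics/{n}5.png",p);np.save(f"pics/{n}5.npy",d)
E
```

```text
clock: 6.75
position: [0.5345, 0.0599, 0.3605]
ee_rot: [0.917, 0.319, 0.082, 0.225]
ft_force: [0.5, 0.5, 0.6]
grip_width: 0.743
clock: 7.45
position: [0.631, -0.0703, 0.5366]
ee_rot: [0.919, 0.314, 0.077, 0.225]
ft_force: [0.2, 0.4, 0.4]
grip_width: 1.005
```

View pics/side5.png

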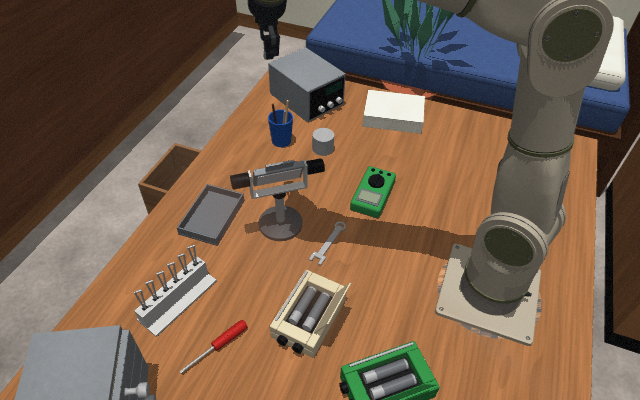

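View pics/top5.png

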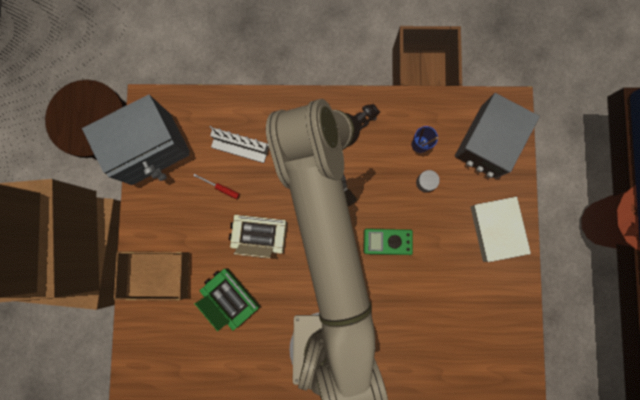

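```bash
python3 -m creep '[[0,0,0,-43,20,10,0],[0,0,0,-43,20,10,0],[0,0,0,-43,20,10,0],[0,0,0,-43,20,10,0],[0,0,0,-43,20,10,0],[0,0,0,-43,20,10,0],[0,0,0,-43,20,10,0],[0,0,0,-43,20,10,0]]'
python3 - <<'E'
from h import *
for n in ["top","side"]:
    p,d=camera(n);cv2.imwrite(f"pics/{n}6.png",p);np.save(f"pics/{n}6.npy",d)
    Q=cloud(n,d);crop(p,*((270,120,130,100) if n=="top" else (220,145,115,100)),5,f"pics/{n}6c.png")
    a=cv2.imread(f"pics/{n}0.png");df=cv2.absdiff(a,p).max(-1)
    cv2.imwrite(f"pics/{n}6d.png",df*3 if False else cv2.convertScaleAbs(df,alpha=3))
E
```

```text
clock: 8.4
position: [0.4684, -0.4175, 0.5391]
ee_rot: [0.918, 0.319, 0.078, 0.225]
ft_force: [1.3, -0.5, -0.5]
grip_width: 1.0
```

View pics/top6c.png

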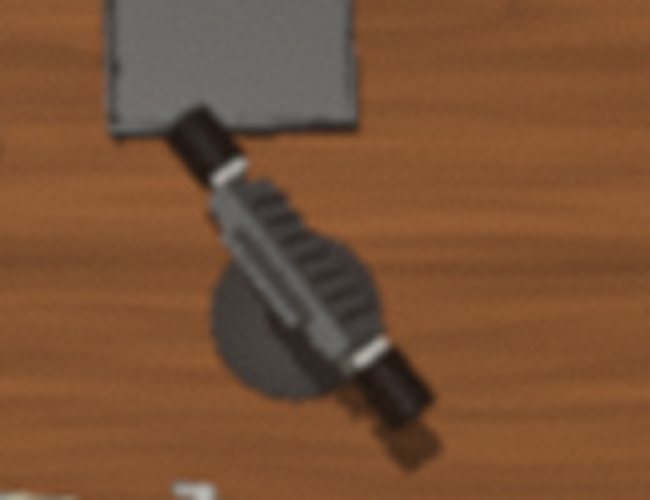

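View pics/side6c.png

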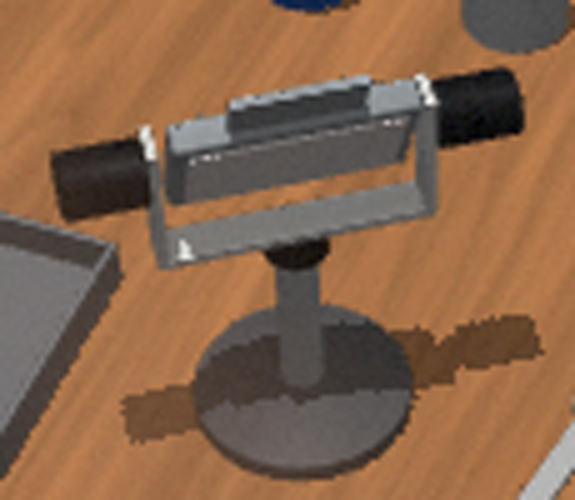

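View pics/side6d.png

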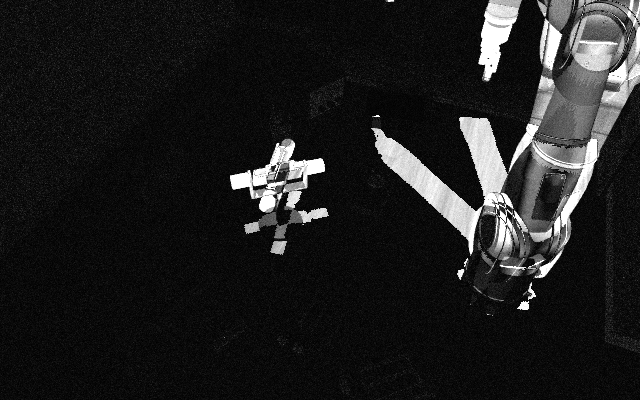

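Both views show the head turned towards the radio and tipped down. The difference image shows only the lamp, the arm and their shadows changed. Now I'll measure the aim.

Run:
```python
from h import *
axis=np.array([.5795,-.0035,.200]);well=np.array([.391,.239,.050])
Q=cloud("side",np.load("pics/side6.npy"))
poly=np.array([(205,170),(395,127),(395,158),(205,195)])/5+[220,145]
m=np.zeros((400,640),np.uint8);cv2.fillPoly(m,[poly.round().astype(int)],1)
X=Q[(m>0)&(Q[...,2]>.15)]
for _ in range(5):
    c=X.mean(0);n=np.linalg.svd(X-c)[2][2];r=(X-c)@n;X=X[abs(r)<max(.003,2*r.std())]
n*=-np.sign(n[0]);print("face",n.round(3),len(X),r.std(),"az",np.degrees(np.arctan2(n[1],n[0])),"down",np.degrees(np.arcsin(-n[2])),"plane dist from axis",(c-axis)@n)
T=cloud("top",np.load("pics/top6.npy"));im=cv2.imread("pics/top6.png").max(-1)
s=(T[...,2]>.17)&(T[...,2]<.235)&(np.hypot(T[...,0]-.58,T[...,1])<.13)&(im<60)
Y=T[s];a=np.hypot(Y[:,0]-.58,Y[:,1])>.078;Y=Y[a]
A=Y[Y[:,1]>.02].mean(0);B=Y[Y[:,1]<-.02].mean(0);print("knobs",A,B,"mid",(A+B)/2)
h=B-A;hz=np.degrees(np.arctan2(h[1],h[0]))
print("knob heading",(hz-90)%360,(hz+90)%360)
f=T[(T[...,2]>.255)&(np.hypot(T[...,0]-.56,T[...,1])<.07)];print("fin",len(f),f.min(0),f.max(0),f.mean(0))
S=Q[(Q[...,2]>.257)&(np.hypot(Q[...,0]-.56,Q[...,1])<.07)];print("fin side",len(S),S.mean(0),S.max(0))
def miss(az,dn):
    az,dn=np.radians([az,dn]);b=np.array([np.cos(az)*np.cos(dn),np.sin(az)*np.cos(dn),-np.sin(dn)])
    y=np.cross([0,0,1],-b);y/=np.linalg.norm(y);z=np.cross(-b,y);w=well-axis
    return (w@b,w@y,w@z)
print(np.round(miss(np.degrees(np.arctan2(n[1],n[0])),np.degrees(np.arcsin(-n[2]))),4))
print("tool-based",np.round(miss(128.4,26.0),4))
for nm in("top","side"):
    P=cv2.imread(f"pics/{nm}6.png");d=cloud(nm,np.load(f"pics/{nm}6.npy"));d0=cloud(nm,np.load(f"pics/{nm}0.npy"))
    ss=lambda q:(q[...,2]>.045)&(q[...,2]<.065)&(np.hypot(q[...,0]-.39,q[...,1]-.24)<.13)
    print(nm,"radio top mean",d0[ss(d0)].mean(0),d[ss(d)].mean(0))
```

```text
face [-0.555  0.701 -0.448] 271 0.0008141575238269003 az 128.40929830935855 down 26.605311940661625 plane dist from axis 0.010844414550176512
knobs [0.65747995 0.05670306 0.21346509] [ 0.50115688 -0.06417768  0.21325542] mid [ 0.57931842 -0.00373731  0.21336026]
knob heading 127.71388840120221 307.7138884012022
fin 71 [ 0.53503399 -0.00424491  0.25529786] [0.59076758 0.04138423 0.2692766 ] [0.56245317 0.01727727 0.26233951]
fin side 92 [0.56028975 0.02249385 0.26362915] [0.58703102 0.04617499 0.27011201]
[0.3418 0.003  0.0034]
tool-based [ 3.418e-01  2.900e-03 -2.000e-04]
top radio top mean [0.39856505 0.23667529 0.05386074] [0.3988049  0.23687512 0.0539852 ]
side radio top mean [0.3984071  0.25144028 0.05480894] [0.39851979 0.25172357 0.0547802 ]
```

The aim is off by about 3 mm each way, against a 35 mm tolerance. The radio hasn't moved and the arm is clear, so I'm handing in.

```bash
python3 -m creep '[[0,0,0,0,0,0,0],[0,0,0,0,0,0,0]]'; python3 -c "
from workcell import *
print(hand_in())"
```

```text
clock: 8.7
position: [0.4703, -0.4154, 0.539]
ee_rot: [0.917, 0.319, 0.078, 0.224]
ft_force: [0.9, 0.3, 0.1]
grip_width: 0.997
the job is handed in; nothing more can be done
None
```

The light is now aimed at the radio's battery compartment, and I handed the job in at 8.7 s. I gripped the lamp's fin and turned the head about 63° clockwise. I then tipped it down about 27.5°, let go and moved the arm clear.

- **Aim:** a plane fitted to the light face gives a heading of 128.4° and a tilt of 26.6° down. The centre line passes about 3 mm sideways and 3 mm vertically from the compartment's middle (35 mm allowed), with the compartment about 0.34 m away.
- **Agreement between measurements:** the heading from the two knobs in the top view (127.7°) and the tool's own pose agree with this to within 1°.
- **Other objects:** the radio's measured position changed by less than 0.5 mm. Comparing side-camera pictures from before and after showed only the lamp, the arm and their shadows changed. I did not measure each bystander separately.

No check failed or disagreed. The hand-in gave no verdict.

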